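Sweep the opaline marbles into the catch trough

ROBOT

A 6-joint arm with a two-finger parallel gripper is mounted at the origin on the work surface. World frame = base frame: x ahead of the robot, y to its left, z up, the work surface at z = 0. Lengths are in m, angles in rad, forces in N, time in s.
With the tool pointing down it reaches from about 0.275 to 1 m from the base axis. Payload 8.4 kg.
Tool frame: the origin (TCP) lies on the centre line of the jaws, within the pads' length; the fingertips stand 17 mm ahead of it and the grasp point (between the pads) lies 2 mm behind it (bot.tcp_to_tips is the z of the fingertips in the tool frame, in m); z points along the fingers, y is the line along which they close (so a half turn about z gives the same grasp; the last joint's range is limited). The gripper opens to 85 mm and grips with 20 to 120 N. Pads are 22 mm wide; open, the fingers measure 114 mm over their backs; the gripper's body (76 mm by 85 mm) begins 54 mm behind the grasp point. The pads swing forward as they close: fully open they stand 13 mm farther back than shut.
Start: joints at [1.178, 0.353, 1.633, -0, 1.155, -0.002], TCP at [0.238, 0.578, 0.248] pointing down, gripper open.
Joint ranges: [-2.63, 2.63], [-0.92, 2.1], [0.06, 2.66], [-1.3, 4.44], [0, 2.69], [-3.02, 3.02]. Speed limits (rad/s): [2.22, 2.22, 2.79, 3.14, 3.14, 3.14].

INTERFACE

Orientations are given as a unit quaternion [x, y, z, w].
In Python, from workcell import bot, hand, kinematics, get_obs, vision, hand_in gives the robot as it stands. The module is installed in compiled form; this text tells all that it offers. Calls block until the motion is done:
- bot.reach(position, orientation): joint-space move of the TCP to a pose.
- bot.servo_line(position, ori=None, velocity=0.15): straight line of the TCP; ori=None keeps the orientation; velocity is the mean speed in m/s.
- bot.goto_joints(angles): joint-space move.
- hand.move_gripper(opening, strength=None): finger opening in m; strength is the grip in N (None keeps the last); returns when the fingers have stopped.
- bot.dwell(seconds).
- kinematics.solve_ik(position, orientation): joint angles nearest the present ones, or None.
- get_obs(): the state.
- vision.read_camera(name): name is "side" or "top"; returns a dict with "frame" (420x560x3 uint8, red, green, blue), "intrinsics" (3x3 intrinsics, pixels), "view" (4x4, takes a point from world to camera coordinates). Camera axes: x right, y down, z forward; pixel columns grow to the right and rows downward; lengths in m; the calibration is good to about 2 mm. A picture is of the moment at which its call begins. There is no depth.
A pose or a line that the arm cannot do raises bot.IKError and nothing moves.
- hand_in(): hands the job in; it is judged then, once.
The state is a dict: "time_s": time; "joint_pos": joint angles; "joint_vel": joint speeds; "joint_efforts": joint torques, N m; "position": TCP position; "orientation": TCP orientation; "wrist_force": force on the tool from outside, world axes, zero at the start; "ft_torque": the same for the moment, N m; "gripper_width": finger opening in m; "grip_force": force on a finger pad.
Only numpy, scipy, OpenCV 4.12 (cv2) and the standard library are available. Lean on these libraries where they do the work, as an engineer would, in place of code of your own. Each camera call takes 0.05 s, during which the arm holds its last target. There are 200 camera calls.

TASK

With the gripper closed, sweep the three pale marbles across the blue felt of the sorting board and over its open edge into the brass trough, so that all three end up lying in the trough. Only push them with the outside of the closed fingers: do not pick up, lift or carry a marble, and keep them all on the board. Leave the soapstone cup standing where it is on the felt, and do not disturb the other things around.

Things in the scene. Friction and masses are not known exactly. Their poses are not given: they have to be found in the camera images.
- board: Oak sorting board, fixed, 232 mm long (its x, -108 to 124), 236 mm wide (y). Origin at shelf height, z up; its +x is the way to sweep. Level blue felt at z = 34 mm spans x -100 to 80, y -110 to 110 mm, with an open edge at x = 80. Oak rims 8 mm thick, tops at z = 48 mm (14 mm above the felt), close the other three sides of the felt and the outer sides of the trough.
- lip (a point): Middle of the open edge of the felt, at felt height (board x = 80, y = 0, z = 34 mm); no rim here, the felt is open to the trough along its full width. Axes as the board.
- trough (a point): Middle of the brass floor of the trough beyond the open edge (board x = 98, y = 0, z = 6 mm). The trough spans board x 80 to 116, y -110 to 110 mm; its floor lies 28 mm below the felt. Axes as the board.
- marble0_center (a point): Centre of marble 0: a milky white opaline glass ball, 25 mm in diameter, about 20 g, at first resting on the felt, in the part board x = -45 to 35 mm, y = -76 to 22 mm. Rolls when pushed. Its axes mean nothing.
- marble1_center (a point): Centre of marble 1: a pale pink opaline glass ball, 25 mm in diameter, about 20 g, at first resting on the felt, in the part board x = -45 to 35 mm, y = -76 to 22 mm. Rolls when pushed. Its axes mean nothing.
- marble2_center (a point): Centre of marble 2: a pale cream opaline glass ball, 25 mm in diameter, about 20 g, at first resting on the felt, in the part board x = -45 to 35 mm, y = -76 to 22 mm. Rolls when pushed. Its axes mean nothing.
- marble0: Marble 0, the same ball; its axes turn as it rolls, use marble0_center.
- marble1: Marble 1, the same ball; its axes turn as it rolls, use marble1_center.
- marble2: Marble 2, the same ball; its axes turn as it rolls, use marble2_center.
- cup: Small carved grey-green soapstone cup, 40 mm in diameter, 45 mm high, 120 g, standing loose on the felt near the board's +y rim. Origin: centre of its underside, z up. To be left alone.
- jar: Frosted blue jar with a wooden cap, 70 mm in diameter, 110 mm high, on the shelf left of the board. Origin: centre of its underside. Bystander.
- dish: Copper dish, 124 mm in diameter, 26 mm high, with green marbles in it, on the shelf right of the board. Origin: centre of its underside. Bystander.
- loupe: Brass magnifier loupe, 42 mm in diameter, 40 mm high, on the shelf left of the board. Origin: centre of its underside. Bystander.
- oakbox: Oak box with a hinged lid and brass knob, 130 x 180 mm, 70 mm high (knob about 35 mm more), fixed, right of the board. Origin: centre of its underside. Bystander.

How it is judged:
By the outcome, as a careful person would: the job done as asked, in the order asked, and still so for the second after the job is handed in, with the robot touching nothing.
It also fails if it takes over 53 s, if anything falls off the work surface, if the arm or the gripper's body presses on something with over 40 N, if the wrist force passes 120 N, or if a joint passes its speed limit or range.

## Working session

There is one attempt and no reset: what is moved stays moved. The work goes in short steps, each a Python script; the robot and the scene stay as the last script left them, time stands still between calls to the robot, and variables do not carry over. Pictures are saved under pics/ and viewed, at most 10 in all, crops included, and the job is handed in when it is done.

```bash
mkdir -p pics
python3 - <<'E'
from workcell import bot, hand, get_obs, vision
import cv2, numpy as np
for n in ("top","side"):
    c=vision.read_camera(n); cv2.imwrite(f"pics/{n}0.png",c["frame"][:,:,::-1]); print(n,c["intrinsics"].round(1).tolist(),c["view"].round(3).tolist())
o=get_obs(); print(o["time_s"],o["position"],o["orientation"],o["gripper_width"],bot.tcp_to_tips)
E
```

```text
top [[415.2, 0.0, 272.1], [0.0, 415.2, 209.4], [0.0, 0.0, 1.0]] [[-0.024, -1.0, -0.018, 0.01], [-0.994, 0.026, -0.107, 0.523], [0.107, 0.015, -0.994, 1.07], [0.0, 0.0, 0.0, 1.0]]
side [[439.6, 0.0, 285.0], [0.0, 439.6, 208.0], [0.0, 0.0, 1.0]] [[0.948, -0.317, -0.017, -0.508], [-0.203, -0.565, -0.8, 0.142], [0.244, 0.762, -0.6, 1.287], [0.0, 0.0, 0.0, 1.0]]
0.1 [0.23793049 0.5774912  0.24762184] [ 1.94165290e-01  9.80968613e-01 -6.35689582e-04 -1.28664576e-04] 0.0852628842654075 0.017
```

View pics/top0.png

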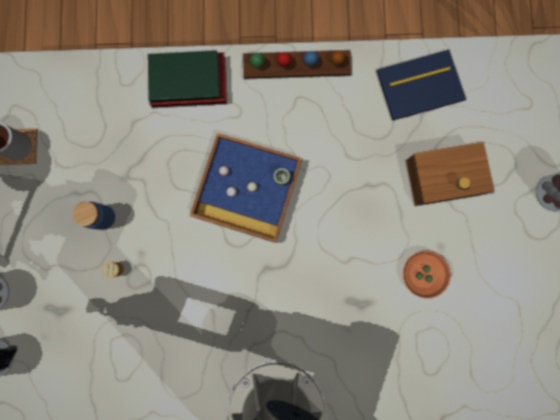

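View pics/side0.png

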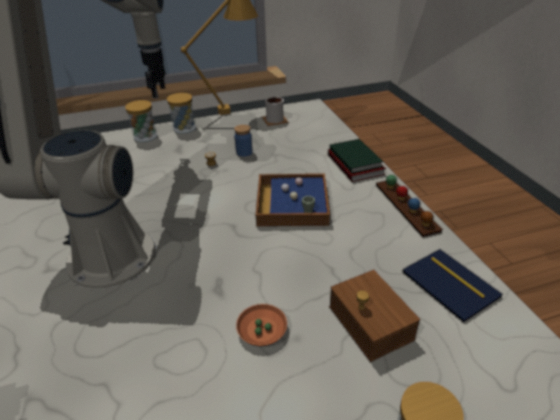

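Top view: board with marbles at px (224,171), (231,191), (252,187), the cup at (282,176), and the trough (yellow strip) on the side nearest the robot. Side view: marbles near (285,187), (299,182), (294,196), cup (309,203). Next I'll measure these.

```bash
cat > h.py <<'E'
from workcell import bot, hand, kinematics, get_obs, vision, hand_in
import cv2, numpy as np
def ray(c,uv):
    V=c["view"]; R=V[:3,:3]; o=-R.T@V[:3,3]
    d=R.T@np.linalg.inv(c["intrinsics"])@[uv[0],uv[1],1]; return o,d/np.linalg.norm(d)
def plane(c,uv,z):
    o,d=ray(c,uv); return o+d*(z-o[2])/d[2]
def tri(a,ua,b,ub):
    (o,d),(p,e)=ray(a,ua),ray(b,ub)
    s,t=np.linalg.lstsq(np.c_[d,-e],p-o,rcond=None)[0]
    return (o+s*d+p+t*e)/2, np.linalg.norm(o+s*d-p-t*e)
def blobs(m,lo,hi):
    n,_,st,ce=cv2.connectedComponentsWithStats(m.astype(np.uint8)*255)
    return [(ce[i],st[i][4]) for i in range(1,n) if lo<=st[i][4]<=hi]
def felt(c,box):
    x0,y0,x1,y1=box; h=cv2.cvtColor(c["frame"],cv2.COLOR_RGB2HSV)
    m=np.zeros(h.shape[:2],np.uint8); m[y0:y1,x0:x1]=cv2.inRange(h,(105,90,40),(130,255,255))[y0:y1,x0:x1]; return m
BOX={"top":(185,130,308,245),"side":(250,168,335,232)}
def marbles(c,name):
    x0,y0,x1,y1=BOX[name]; h=cv2.cvtColor(c["frame"],cv2.COLOR_RGB2HSV)
    m=np.zeros(h.shape[:2],bool); f=felt(c,BOX[name])
    hull=cv2.convexHull(cv2.findNonZero(f)); hm=np.zeros_like(f); cv2.fillConvexPoly(hm,hull,1)
    m=(h[...,1]<80)&(h[...,2]>120)&(hm>0)
    return blobs(m,8,400),hull
E
python3 - <<'E'
from h import *
for n in ("top","side"):
    c=vision.read_camera(n); b,hull=marbles(c,n)
    print(n,[(x.round(1).tolist(),int(a)) for x,a in b])
    r=cv2.minAreaRect(hull); print(r, cv2.approxPolyDP(hull,4,True)[:,0].tolist())
    h=cv2.cvtColor(c["frame"],cv2.COLOR_RGB2HSV)
    x0,y0,x1,y1=BOX[n]
    for q in [(224,171),(282,176),(240,222),(285,187),(309,203)]:print(q,h[q[1],q[0]])
    m=np.zeros(h.shape[:2],np.uint8);m[y0:y1,x0:x1]=cv2.inRange(h,(15,120,120),(32,255,255))[y0:y1,x0:x1]
    print("trough",blobs(m>0,100,5000), cv2.minAreaRect(cv2.findNonZero(m)))
    if n=="top": print([plane(c,q,.034).round(4).tolist() for q in cv2.boxPoints(r)])
    cr=cv2.resize(c["frame"][y0:y1,x0:x1,::-1],None,fx=5,fy=5,interpolation=cv2.INTER_CUBIC); cv2.imwrite(f"pics/{n}1.png",cr)
E
```

```text
top [([222.8, 170.4], 59), ([283.5, 169.6], 11), ([282.7, 178.6], 51), ([251.4, 186.4], 54), ([230.1, 191.4], 68)]
((247.7003631591797, 180.71463012695312), (81.0844497680664, 66.31098175048828), 17.03776741027832) [[295, 161], [276, 223], [200, 200], [220, 139]]
(224, 171) [  0   7 176]
(282, 176) [ 44  35 139]
(240, 222) [ 19 152 176]
(285, 187) [111 133 109]
(309, 203) [ 34  11 181]
trough [(array([240.56241956, 220.27541828]), np.int32(777))] ((245.2635955810547, 186.77548217773438), (88.51425170898438, 85.0614013671875), 16.955312728881836)
[[0.5512, 0.1891, 0.034], [0.7217, 0.1358, 0.034], [0.6508, -0.0704, 0.034], [0.4831, -0.0144, 0.034]]
side [([298.4, 179.6], 13), ([284.1, 185.4], 17), ([293.0, 193.7], 14)]
((298.0, 194.5), (33.0, 54.0), 90.0) [[325, 210], [271, 211], [272, 179], [321, 178]]
(224, 171) [ 25  20 140]
(282, 176) [ 13 146  49]
(240, 222) [ 25  19 148]
(285, 187) [160   6 124]
(309, 203) [43 37 83]
trough [(array([266.27777778, 200.97916667]), np.int32(144))] ((266.0, 200.5), (25.0, 6.0), 90.0)
```

View pics/top1.png

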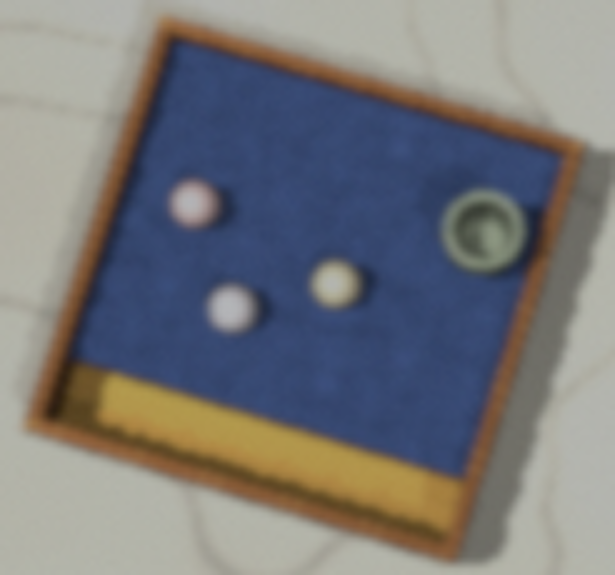

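View pics/side1.png

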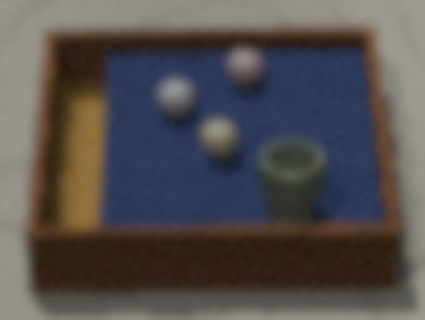

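The crops show pink (194,203), white (233,308) and cream (336,283), with the cup rim at (485,230). The lip runs from (80,367) to (465,475), and the rim's outer corners are visible in both views. Next I'll triangulate these points.

```bash
cat > m.py <<'E'
from h import *
t,s=vision.read_camera("top"),vision.read_camera("side")
f=lambda p,n:((np.array(p)+.5)/5-.5)+BOX[n][:2]
T=lambda p:f(p,"top"); S=lambda p:f(p,"side")
pts={"R+-":((28,428),(48,32)),"R--":((165,18),(375,32)),"R-+":((580,145),(400,235)),"R++":((455,560),(30,235)),
"pink":((194,203),(244,65)),"white":((233,308),(176,97)),"cream":((336,283),(219,138)),"cuprim":((485,230),(292,157))}
P={}
for k,(a,b) in pts.items():
    P[k],e=tri(t,T(a),s,S(b)); print(k,P[k].round(4),"gap",round(e,4))
# board frame from rim corners on z=.048 in top view
loc={"R+-":(124,-118),"R--":(-108,-118),"R-+":(-108,118),"R++":(124,118)}
A=np.array([plane(t,T(pts[k][0]),.048)[:2] for k in loc]); B=np.array(list(loc.values()))/1000.
ca,cb=A.mean(0),B.mean(0); U,_,Vt=np.linalg.svd((B-cb).T@(A-ca)); R=(U@Vt).T; o=ca-R@cb
print("det",np.linalg.det(R),"yaw",np.arctan2(R[1,0],R[0,0]),"o",o,"resid",(B@R.T+o-A).round(4).tolist())
print("lip",[(R.T@(plane(t,T(q),.034)[:2]-o)).round(4).tolist() for q in((80,367),(465,475))])
for k,z in (("pink",.0465),("white",.0465),("cream",.0465),("cuprim",.079)):
    print(k,"top-plane",(R.T@(plane(t,T(pts[k][0]),z)[:2]-o)).round(4),"side-plane",(R.T@(plane(s,S(pts[k][1]),z)[:2]-o)).round(4))
np.savez("board.npz",R=R,o=o)
E
python3 m.py
```

```text
R+- [0.5112 0.2099 0.0492] gap 0.0003
R-- [0.7288 0.1368 0.0456] gap 0.0005
R-+ [ 0.6543 -0.0817  0.0442] gap 0.0001
R++ [ 0.4374 -0.0103  0.0489] gap 0.0002
pink [0.6266 0.1221 0.0502] gap 0.0021
white [0.5708 0.1024 0.0491] gap 0.0016
cream [0.5825 0.0484 0.0486] gap 0.0018
cuprim [ 0.6026 -0.0299  0.0813] gap 0.0009
det 1.0000000000000002 yaw 2.8162438288441356 o [0.59027731 0.06112428] resid [[-0.001, 0.0024], [0.0019, 0.002], [0.0015, -0.0037], [-0.0024, -0.0007]]
lip [[0.083, -0.1032], [0.0776, 0.1082]]
pink top-plane [-0.0166 -0.0702] side-plane [-0.0141 -0.0746]
white top-plane [ 0.0306 -0.0334] side-plane [ 0.0325 -0.0365]
cream top-plane [0.0021 0.0142] side-plane [0.0042 0.0119]
cuprim top-plane [-0.0417  0.0822] side-plane [-0.0405  0.0793]
```

```bash
cat >> h.py <<'E'
try: _b=np.load("board.npz"); BR,BO=_b["R"],_b["o"]
except Exception: pass
from scipy.spatial.transform import Rotation as Ro
def W(x,y,z): return [*(BR@[x,y]+BO),z]
def Q(): 
    tx=np.array([*BR[:,0],0]); tz=np.array([0,0,-1.]); return Ro.from_matrix(np.c_[tx,np.cross(tz,tx),tz]).as_quat()
def snap(name,out):
    c=vision.read_camera(name); x0,y0,x1,y1=BOX[name]
    if out: cv2.imwrite("pics/"+out,cv2.resize(c["frame"][y0-30:y1,x0:x1,::-1],None,fx=5 if name=="side" else 4,fy=5 if name=="side" else 4,interpolation=cv2.INTER_CUBIC))
    return c
E
python3 - <<'E'
from h import *
hand.move_gripper(0.0)
bot.reach(W(-.007,-.035,.16),Q()); bot.servo_line(W(-.007,-.035,.058),velocity=.1)
o=get_obs(); print(o["time_s"],o["position"],W(-.007,-.035,.058),o["wrist_force"],o["gripper_width"],o["joint_pos"])
snap("side","side2.png"); snap("top","top2.png")
E
```

```text
4.4417 [0.60861764 0.09213575 0.05864315] [np.float64(0.6080974610544464), np.float64(0.09205067692177916), 0.058] [-0.16959918 -0.82169824  1.12839703] -9.151858601072523e-05 [ 1.47787875e-01  5.66234631e-01  1.78415080e+00  5.25639242e-05
  7.90084167e-01 -1.09764764e+00]
```

View pics/side2.png

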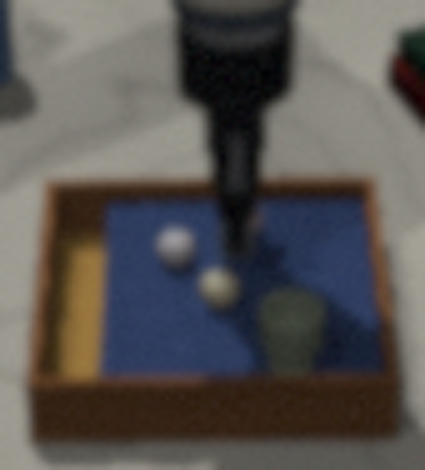

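View pics/top2.png

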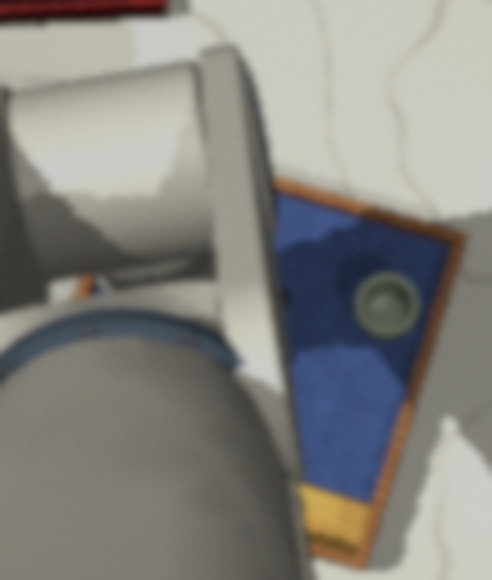

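Side view: the fingers stand at tip px (238,258), behind white (176,245). Cream (219,288) and the cup haven't moved. The top view is hidden by the arm. I'll sweep white slowly.

```bash
cat >> h.py <<'E'
def track(c):
    h=cv2.cvtColor(c["frame"],cv2.COLOR_RGB2HSV)
    m=np.zeros(h.shape[:2],bool); x0,y0,x1,y1=BOX["side"]
    m[y0:y1,x0:x1]=((h[...,1]<80)&(h[...,2]>105))[y0:y1,x0:x1]
    return [((BR.T@(plane(c,p,.0465)[:2]-BO)).round(3).tolist(),int(a),p.round(0).tolist()) for p,a in blobs(m,5,60) ]
E
python3 - <<'E'
from h import *
for x in (.035,.076):
    bot.servo_line(W(x,-.035,.058),velocity=.05)
    o=get_obs(); print(o["time_s"],o["wrist_force"].round(2),track(vision.read_camera("side")))
bot.servo_line(W(.06,-.035,.12),velocity=.15)
c=snap("side","side3.png"); print(get_obs()["time_s"],track(c))
E
```

```text
5.5333 [0.   0.04 0.23] [([-0.014, -0.082], 14, [298.0, 179.0]), ([0.063, -0.047], 34, [276.0, 185.0]), ([0.005, 0.007], 7, [293.0, 194.0])]
6.55 [0.6  0.43 0.62] [([-0.014, -0.08], 22, [298.0, 180.0]), ([0.101, -0.006], 21, [264.0, 192.0]), ([0.003, 0.002], 17, [294.0, 193.0])]
7.225 [([-0.015, -0.081], 19, [299.0, 180.0]), ([0.102, -0.007], 22, [264.0, 192.0]), ([0.005, 0.006], 8, [293.0, 194.0])]
```

View pics/side3.png

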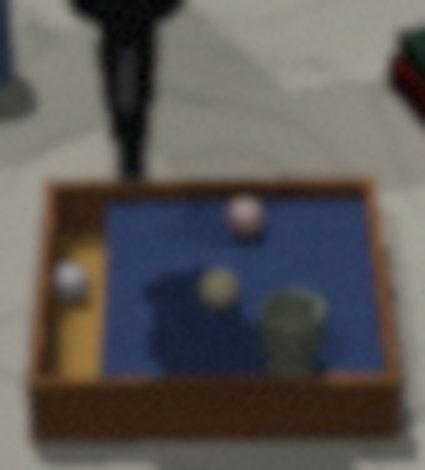

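White is in the trough at px (70,278), and the others haven't moved. Now cream, then pink.

Run:
```python
from h import *
def sweep(x,y):
    bot.servo_line(W(x-.036,y,.12),velocity=.15); bot.servo_line(W(x-.036,y,.058),velocity=.1)
    print("down",get_obs()["wrist_force"].round(2),track(vision.read_camera("side")))
    bot.servo_line(W(.035,y,.058),velocity=.05); bot.servo_line(W(.076,y,.058),velocity=.05)
    print("pushed",get_obs()["wrist_force"].round(2))
    bot.servo_line(W(.06,y,.12),velocity=.15)
    b=track(vision.read_camera("side")); print(get_obs()["time_s"],b); return b
b=sweep(.003,.0135)
if sum(p[0][0]>.085 for p in b)>=2: 
    sweep(-.0155,-.072); bot.servo_line(W(.06,-.072,.22),velocity=.2)
    bot.goto_joints([1.178,.353,1.633,0,1.155,-.002])
print(get_obs()["time_s"]); bot.dwell(.3); snap("side","side4.png"); snap("top","top4.png")
```

```text
down [-0.44  0.02  0.57] [([-0.011, -0.079], 17, [298.0, 180.0]), ([0.102, -0.006], 23, [264.0, 192.0]), ([0.005, 0.001], 32, [293.0, 193.0]), ([0.08, 0.034], 8, [270.0, 200.0])]
pushed [0.5  0.41 0.34]
11.9917 [([-0.014, -0.083], 12, [298.0, 179.0]), ([0.102, -0.007], 22, [264.0, 192.0]), ([0.102, 0.042], 22, [263.0, 201.0])]
down [-0.13  0.01 -0.16] [([-0.014, -0.079], 24, [298.0, 180.0]), ([0.102, -0.007], 22, [264.0, 192.0]), ([0.103, 0.041], 23, [263.0, 201.0]), ([0.08, 0.037], 5, [270.0, 200.0]), ([-0.097, 0.194], 20, [328.0, 230.0])]
pushed [-0.04  0.07  0.53]
17.3667 [([0.101, -0.022], 46, [264.0, 190.0]), ([0.102, 0.042], 22, [263.0, 201.0])]
19.95
```

View pics/top4.png

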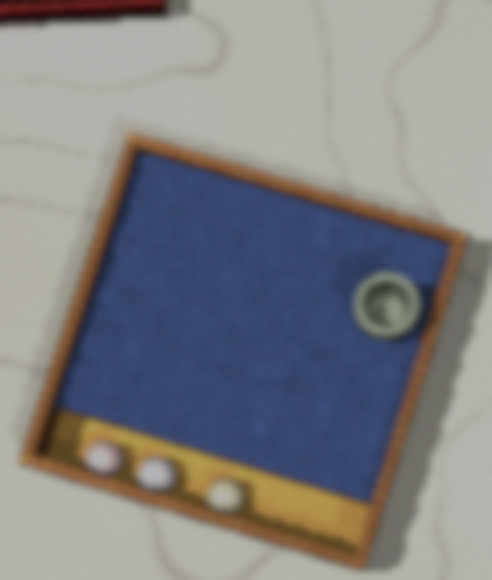

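View pics/side4.png

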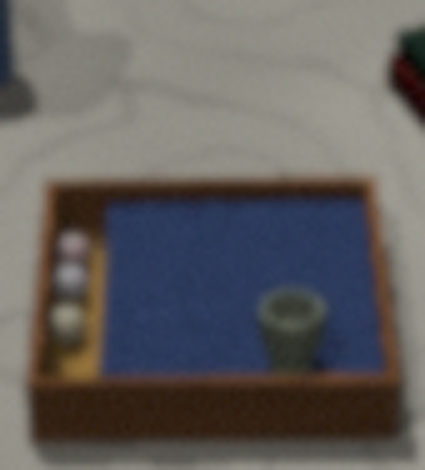

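All three marbles lie in the trough, at top-view px (102,458), (157,473) and (226,494). The cup hasn't moved (388,304), and the arm is clear.

```bash
python3 -c "
from workcell import hand_in; print(hand_in())"
```

```text
the job is handed in; nothing more can be done
None
```

All three marbles were swept into the brass trough with the closed fingers, the cup was left standing where it was, and the job was handed in at about 20 s of the 53 s allowed.

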